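Show the next animation move on the light table

ROBOT

A 6-joint arm with a two-finger parallel gripper is mounted at the origin on the work surface. World frame = base frame: x ahead of the robot, y to its left, z up, the work surface at z = 0. Lengths are in m, angles in rad, forces in N, time in s.
With the tool pointing down it reaches from about 0.225 to 0.875 m from the base axis. Payload 3.4 kg.
Tool frame: the origin (TCP) lies at the very end of the fingers, on their centre line; the grasp point (between the pads) lies 19 mm behind it; z points along the fingers, y is the direction in which the jaws open and shut (so a half turn about z gives the same grasp; the last joint's range is limited). The gripper opens to 85 mm and grips with 20 to 120 N. Pads are 22 mm wide; open, the fingers measure 114 mm over their backs; the gripper's body (76 mm by 85 mm) begins 54 mm behind the grasp point. The pads swing forward as they close: fully open they stand 13 mm farther back than shut.
Start: joints at [1.024, 0.276, 1.505, -0, 1.361, -0.121], TCP at [0.238, 0.524, 0.231] pointing down, gripper open.
Joint ranges: [-2.89, 2.89], [-0.75, 2.08], [0.22, 2.7], [-1.18, 4.32], [0.11, 2.71], [-2.7, 2.7]. Speed limits (rad/s): [2.57, 2.57, 3.14, 3.14, 3.14, 3.14].

INTERFACE

Orientations are given as a unit quaternion [w, x, y, z].
In Python, from rig import telemetry, cams, sign_off, spotter gives the robot as it stands.
- The arm moves only by the tool servo_tool, never from a script. Its argument "steps" is a list of rows, each a list of 6 numbers: the shift along the tool's x, y, z in mm, then the turn, a rotation vector about the tool's x, y, z in degrees. In form: [[x, y, z, ax, ay, az], ...]. A call has 1 to 8 rows; each row is the pose to reach, as a shift and turn from the pose commanded when the call began, along the tool's axes at that moment; what a row does not reach only later rows make up. A row lasts 1/10 s, in which the tool goes at most 50 mm and 8.59 degrees, less where a joint would pass 70% of its speed; a pose out of reach is approached as far as the arm can. A call with a gripper value outside its range is refused whole. "hand" is the closure in counts, from 0 (fully open) to 255 (shut), set as the call begins (left out, the last holds). The fingers move at their own pace and stop on an object; "grip_force" is the grip in N (left out, the last holds). Time passes only in rows, so rows that repeat a pose let the fingers close. It gives the time, the measured TCP pose, the force and the opening at its end, in the units of the state.
- telemetry.get_state(): the state, without advancing time (a new reading comes with each control period).
- cams.get_image(name): name is "side" or "top" or "wrist"; returns (picture, depth): 480x640x3 uint8, red, green, blue; 480x640 float32, m along the optical axis (not along the pixel's ray), 0 where there is no reading.
- cams.camera_model(name): a dict with "camera_matrix" (3x3 intrinsics, pixels), "origin" and "rotation" of the camera in the world; the wrist camera has in their place "tool_from_camera" (4x4, takes a point from camera to tool coordinates, whose origin is the TCP and whose axes are the flange's). Camera axes: x right, y up, looking along -z (the intrinsics and any distortion apply to the point x, -y, -z); pixel columns grow to the right and rows downward; lengths in m; the calibration is good to about 2 mm. A picture is of the moment at which its call begins: read the wrist's pose just before it. camera_model takes no time and is no camera call.
- sign_off(): hands the job in, once; it reports no verdict.
Trained networks look in the newest picture that a camera, given by its name, has taken for a name from the list of things; names that differ only in an ending like _2 or _b are one class to them, and where a whole thing is asked for, a point or a joint stands for the part that bears it (a point fixed in the world has none). Each returns a list of dicts, best first, with "conf" (0 to 1); they miss things now and then, are a little off and sometimes report something else, mostly with a low value. They report only what shows in the picture. A call takes as long as a camera call. They do not tell look-alikes from the thing itself.
- spotter.outline_of(query, camera): "region" (480x640 bool, what is visible of it) and "rect" ([left, top, width, height] in pixels, round what is visible of it).
The state is a dict: "clock": time; "qpos": joint angles; "qd": joint speeds; "effort": joint torques, N m; "position": TCP position; "ee_rot": TCP orientation; "contact_force": force on the tool from outside, world axes, zero at the start; "moment": the same for the moment, N m; "width": finger opening in m.
Only numpy, scipy, OpenCV 4.12 (cv2) and the standard library are available. Lean on these libraries where they do the work, as an engineer would, in place of code of your own. Each camera call takes 0.05 s, during which the arm holds its last target.

TASK

Show the animator the next move without touching the artwork: point down at the middle of the orange fish with the fingertips a couple of centimetres above it for at least two seconds, then point in the same way at the middle of the green seaweed it is to swim to, again for at least two seconds. Then press the red button on the grey pad all the way down to record the move, let it spring back, and finish clear of everything. Never touch or shift the four cut-outs, do not lower the fingers over the blue fish or the red starfish, and leave the white button, the paint jar and the loupe alone.

Things in the scene. Friction and masses are not known exactly. Their poses are not given: they have to be found in the camera images.
- light_box: light box fixed to the table: low wooden frame round a glowing white panel, 280 (x) x 380 (y) x 25 mm high; origin at the centre of its underside on the table, z up. Its flat top, 25 mm above the table, carries the four cut-outs
- orange_fish: loose flat orange fish cut-out, about 72 mm long (own x, nose to +x), 42 mm wide, 8 mm thick, 30 g, with two white stripes, lying flat on the light box; origin at the middle of the fish's rounded body, on its underside, z up (its top is 8 mm higher, so 33 mm above the table)
- green_seaweed: loose flat green seaweed cut-out: a base bar with three fronds fanning out to its own +x, about 77 mm long, about 60 mm wide, 8 mm thick, 30 g, lying flat on the light box; origin on its underside at about the middle of its length and width, z up (its top is 8 mm higher)
- blue_fish: same as the orange fish but blue; lies on the light box; not to be pointed at
- red_starfish: loose flat red five-armed starfish cut-out, about 68 mm across, 8 mm thick, 30 g; lies on the light box; origin at its centre on the underside; not to be pointed at
- pad: grey control pad fixed to the table, 80 (own x) x 120 (own y) x 28 mm high, to the left or to the right of the light box; origin at the centre of its underside; the red button stands on it 30 mm towards its own +y, the white button 30 mm towards its own -y
- red_button (a joint): travel of the red push button in m: 0 released, 0.006 fully down, pressed straight down; a spring returns it; about 5 N takes it fully down
- red_button_top (a point): centre of the top face of the red button (28 mm across) on the pad; goes down with the button
- white_button (a joint): travel of the white push button in m, same as the red one; must not be pressed
- white_button_top (a point): centre of the top face of the white button, 60 mm from the red one
- paint_jar: loose amber paint jar with white cap, 56 mm across, 75 mm high, standing on the table on the side of the light box away from the pad; origin at the centre of its underside
- loupe: loose black loupe, 44 mm across, 45 mm high, standing on the light box near its middle, among the cut-outs (its top is 70 mm above the table); origin at the centre of its underside
There are look-alikes about, which are no part of the job. Leave any pink look-alike of the paint_jar alone. There is more than one size of the orange_fish; the one meant has the size given above.

How it is judged:
On the way, in this order (a step that is already met when the one before it is completed fails the run):
1. points at the orange fish for two seconds (horizontal distance between the grasp point and orange_fish below 0.025 m and z of the grasp point in the frame of orange_fish between 0.02 and 0.09 m), for 2 s.
2. then points at the green seaweed for two seconds (horizontal distance between the grasp point and green_seaweed below 0.025 m and z of the grasp point in the frame of green_seaweed between 0.02 and 0.09 m), for 2 s.
3. then presses the red button (value of joint red_button above 0.0045 m), for 0.05 s.
At the end, for the whole second after the job is handed in: Pointed at fish, then seaweed, 2 s each (grasp point within 25 mm sideways of its origin, under 90 mm above it), then red button pressed 4.5 mm. At the end both buttons are up, all cut-outs lie flat within 6 mm of their start, jar and loupe stand within 12 mm of theirs, all at rest (distance of each of orange_fish, green_seaweed, blue_fish, red_starfish from where it was at the start of the episode below 0.006 m and angle between each of orange_fish, green_seaweed, blue_fish, red_starfish's own z axis and vertical below 0.1 rad and linear speed of each of orange_fish, green_seaweed, blue_fish, red_starfish, paint_jar, loupe below 0.02 m/s and value of joint each of red_button, white_button below 0.0015 m and distance of each of paint_jar, loupe from where it was at the start of the episode below 0.012 m and angle between each of paint_jar, loupe's own z axis and vertical below 0.2 rad); the robot touches nothing.
It fails at once if the robot touches a cut-out (contact force between any of orange_fish, green_seaweed, blue_fish, red_starfish and the fingers above 0.2 N or contact force between any of orange_fish, green_seaweed, blue_fish, red_starfish and the arm above 0.2 N).
It fails at once if a cut-out is moved or lifted (distance of any of orange_fish, green_seaweed, blue_fish, red_starfish from where it was at the start of the episode above 0.008 m).
It fails at once if the fingers are lowered over the blue fish or the red starfish as if pointing at it ((horizontal distance between the grasp point and blue_fish below 0.025 m and z of the grasp point in the frame of blue_fish below 0.07 m) or (horizontal distance between the grasp point and red_starfish below 0.025 m and z of the grasp point in the frame of red_starfish below 0.07 m)).
It fails at once if the paint jar or the loupe is shifted or tipped (distance of any of paint_jar, loupe from where it was at the start of the episode above 0.012 m or angle between any of paint_jar, loupe's own z axis and vertical above 0.2 rad).
It fails at once if the white button is pressed (value of joint white_button above 0.002 m).
It also fails if it takes over 58 s, if anything falls off the work surface, if the arm or the gripper's body presses on something with over 40 N, if the wrist force passes 120 N, or if a joint passes its speed limit or range.

## Working session

There is one attempt and no reset: what is moved stays moved. The work goes in short steps, Python scripts to look and compute and a tool call to move; the robot and the scene stay as the last step left them, time stands still between calls to the robot, and variables do not carry over. Pictures are saved under pics/ and viewed, and the job is handed in when it is done.

Besides the shell and the picture viewer there is one more tool, called as name(argument=value, ...) on one line, values as JSON. servo_tool: Moves the arm, as the interface text tells. Its arguments: {"type":"object","properties":{"steps":{"type":"array","items":{"type":"array","items":{"type":"number"}}},"hand":{"type":"number"},"grip_force":{"type":"number"}},"required":["steps"]}

```bash
mkdir -p pics; ls
cat > h.py <<'E'
import numpy as np, cv2
from rig import telemetry, cams, sign_off, spotter
def world(name,depth,us,vs,m=None):
    m=m or cams.camera_model(name)
    K=np.array(m["camera_matrix"]);d=depth[vs,us]
    p=np.stack([(us-K[0,2])/K[0,0]*d,-(vs-K[1,2])/K[1,1]*d,-d],-1)
    return p@np.array(m["rotation"]).T+np.array(m["origin"])
E
python3 - <<'E'
from h import *
print(telemetry.get_state())
for n in("top","side"):
    im,d=cams.get_image(n);cv2.imwrite(f"pics/{n}1.png",im[:,:,::-1]);np.save(f"pics/{n}d.npy",d)
    print({k:v for k,v in cams.camera_model(n).items()})
    if n=="top":
        for q in["orange_fish","green_seaweed","blue_fish","red_starfish","pad","red_button_top","white_button_top","paint_jar","loupe","light_box"]:
            for r in spotter.outline_of(q,n)[:4]:
                v,u=np.nonzero(r["region"]&(d>0))
                if len(u)==0: print(q,r["conf"],r["rect"]);continue
                P=world(n,d,u,v)
                print(q,round(r["conf"],2),r["rect"],np.median(P,0).round(3),P.mean(0).round(3),P.min(0).round(3),P.max(0).round(3))
E
```

```text
pics
{'clock': 0.0, 'qpos': array([ 1.02399830e+00,  2.76602216e-01,  1.50611517e+00, -4.76180988e-06,
        1.36068849e+00, -1.20986189e-01]), 'qd': array([-1.17522424e-03,  1.65186120e-03, -8.64798057e-05, -4.53858714e-04,
       -1.20068729e-04,  2.69350366e-03]), 'effort': array([-3.18892999e-03, -4.16776729e+01, -2.45801765e+01, -6.38096226e-04,
        1.10601805e-02,  7.60974473e-06]), 'position': array([0.23723916, 0.52321186, 0.23044274]), 'ee_rot': array([-2.94917397e-04,  2.11300520e-01,  9.77420722e-01, -8.57305293e-04]), 'contact_force': array([ 0.84628564, -0.28130405, -1.08873372]), 'moment': array([-0.00242383, -0.0468938 ,  0.00600353]), 'width': 0.08548789018226881}
{'camera_matrix': array([[479.77516316,   0.        , 325.52305992],
       [  0.        , 479.77516316, 233.39249587],
       [  0.        ,   0.        ,   1.        ]]), 'origin': array([0.41907866, 0.00978145, 1.04940957]), 'rotation': array([ 0.71373226,  0.03407174, -0.02993699, -0.69894861])}Traceback (most recent call last):
  File "<stdin>", line 11, in <module>
  File "h.py", line 7, in world
    return p@np.array(m["rotation"]).T+np.array(m["origin"])
           ~^~~~~~~~~~~~~~~~~~~~~~~~~~
ValueError: matmul: Input operand 1 has a mismatch in its core dimension 0, with gufunc signature (n?,k),(k,m?)->(n?,m?) (size 4 is different from 3)
```

Rotation is a quaternion; fix.

```bash
cat > h.py <<'E'
import numpy as np, cv2
from scipy.spatial.transform import Rotation as R
from rig import telemetry, cams, sign_off, spotter
def q2m(q): return R.from_quat(np.roll(q,-1)).as_matrix()
def world(name,depth,us,vs,m=None):
    m=m or cams.camera_model(name)
    K=np.array(m["camera_matrix"]);d=depth[vs,us]
    p=np.stack([(us-K[0,2])/K[0,0]*d,-(vs-K[1,2])/K[1,1]*d,-d],-1)
    return p@q2m(m["rotation"]).T+np.array(m["origin"])
E
python3 - <<'E'
from h import *
for n in("side","top"):
    im,d=cams.get_image(n);cv2.imwrite(f"pics/{n}1.png",im[:,:,::-1]);np.save(f"pics/{n}d.npy",d)
    if n=="side": print(cams.camera_model(n))
    if n=="top":
        for q in["orange_fish","green_seaweed","blue_fish","red_starfish","pad","red_button_top","white_button_top","paint_jar","loupe","light_box"]:
            for r in spotter.outline_of(q,n)[:4]:
                v,u=np.nonzero(r["region"]&(d>0))
                if len(u)==0: print(q,r["conf"],r["rect"]);continue
                P=world(n,d,u,v)
                print(q,round(r["conf"],2),r["rect"],np.median(P,0).round(3),P.mean(0).round(3),P.min(0).round(3),P.max(0).round(3))
E
```

```text
{'camera_matrix': array([[449.78433256,   0.        , 319.32719013],
       [  0.        , 449.78433256, 238.97967432],
       [  0.        ,   0.        ,   1.        ]]), 'origin': array([ 0.35363039, -0.71279941,  0.72771717]), 'rotation': array([ 0.90760333,  0.4053666 , -0.03772035, -0.10252462])}
orange_fish 0.88 [221.9, 316.6, 47.1, 29.9] [0.306 0.181 0.01 ] [0.306 0.183 0.01 ] [ 0.27   0.135 -0.   ] [0.335 0.236 0.016]
orange_fish 0.85 [295.7, 228.7, 34.2, 31.9] [0.482 0.047 0.032] [0.483 0.046 0.032] [0.452 0.017 0.022] [0.52  0.079 0.038]
green_seaweed 0.87 [385.0, 219.2, 34.0, 35.5] [ 0.507 -0.139  0.031] [ 0.508 -0.141  0.031] [ 0.473 -0.178  0.021] [ 0.548 -0.11   0.037]
blue_fish 0.59 [372.7, 162.9, 36.1, 25.2] [ 0.636 -0.123  0.031] [ 0.637 -0.122  0.031] [ 0.616 -0.157  0.024] [ 0.662 -0.085  0.039]
red_starfish 0.62 [296.7, 178.5, 27.5, 30.7] [0.599 0.049 0.031] [0.599 0.052 0.031] [0.568 0.02  0.022] [0.631 0.08  0.038]
pad 0.95 [133.1, 208.9, 64.1, 52.7] [0.506 0.358 0.028] [0.506 0.356 0.031] [ 0.456  0.295 -0.005] [0.565 0.426 0.054]
red_button_top 0.44 [142.9, 227.1, 12.1, 15.4] [0.499 0.389 0.048] [0.499 0.389 0.048] [0.486 0.377 0.037] [0.513 0.404 0.054]
paint_jar 0.75 [482.5, 239.2, 35.9, 26.2] [ 0.48  -0.336  0.072] [ 0.48  -0.338  0.061] [ 0.454 -0.371  0.006] [ 0.508 -0.317  0.079]
paint_jar 0.65 [465.6, 283.5, 41.5, 30.8] [ 0.38  -0.315  0.072] [ 0.38  -0.317  0.059] [ 0.349 -0.376 -0.004] [ 0.407 -0.296  0.079]
loupe 0.83 [345.5, 196.7, 18.2, 25.3] [ 0.556 -0.041  0.067] [ 0.557 -0.041  0.059] [ 0.539 -0.062  0.025] [ 0.577 -0.021  0.073]
light_box 0.63 [259.8, 140.2, 187.0, 149.1] [ 0.555 -0.038  0.024] [ 0.555 -0.04   0.024] [ 0.393 -0.248 -0.001] [0.72  0.165 0.033]
```

View pics/top1.png

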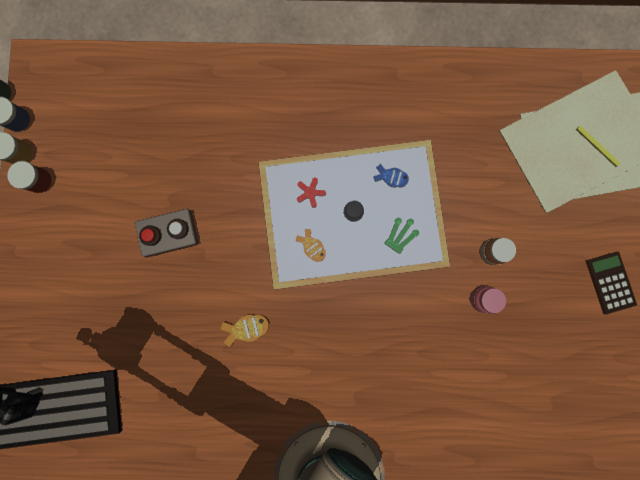

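View pics/side1.png

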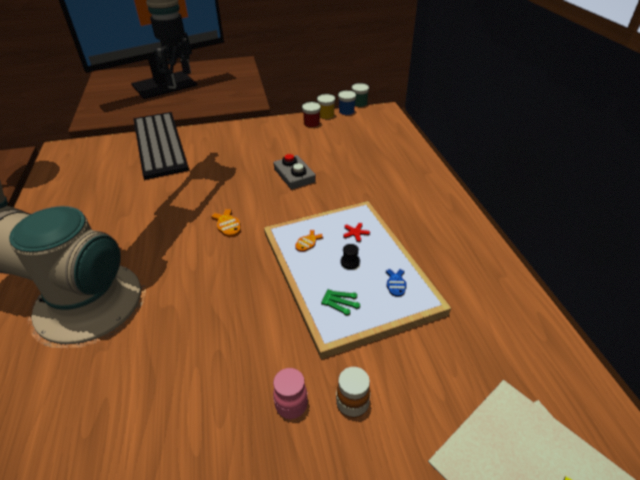

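The top view shows the small fish on the light box at about (314,247), with a larger orange fish on the table at (248,328), which is the look-alike. The seaweed is at (402,236), the red button at (149,235), the white button at (177,228) and the loupe at (353,211). I'll refine the centres, check the sizes, and work out the shifts.

```bash
cat >> h.py <<'E'
def shift(target):
    s=telemetry.get_state(); M=q2m(s["ee_rot"])
    return (M.T@(np.array(target)-s["position"])*1000).round(1)
E
python3 - <<'E'
from h import *
im,d=cams.get_image("top")
def rectw(P):
    (c,sz,a)=cv2.minAreaRect((P[:,:2]*1000).astype(np.float32)); return np.round(c,1),np.round(sz,1),round(a,1)
for q in("orange_fish","green_seaweed","red_button_top","white_button_top","blue_fish"):
    for r in spotter.outline_of(q,"top")[:2]:
        m=r["region"]; v,u=np.nonzero(m&(d>0)); P=world("top",d,u,v)
        D=cv2.distanceTransform(np.pad(m,0).astype(np.uint8),cv2.DIST_L2,5); k=np.unravel_index(D.argmax(),D.shape)
        print(q,round(r["conf"],2),rectw(P),"inscr px",k[::-1],D.max(),world("top",d,np.array([k[1]]),np.array([k[0]])).round(3))
for p in((149,235),(177,228),(176,229)):
    print(p,world("top",d,np.array([p[0]]),np.array([p[1]])).round(3), im[p[1],p[0]])
for n,t in dict(fishhi=(.48,.045,.15),).items(): print(n,shift(t))
print(q2m(telemetry.get_state()["ee_rot"]).round(4))
E
```

```text
orange_fish 0.91 (array([484.8,  46.7]), array([75.2, 43.1]), 42.0) inscr px (np.int64(313), np.int64(248)) 10.187599 [[0.48  0.043 0.029]]
orange_fish 0.57 (array([305.2, 184.6]), array([ 56.5, 100.4]), 15.8) inscr px (np.int64(248), np.int64(328)) 13.181398 [[0.307 0.178 0.011]]
green_seaweed 0.86 (array([ 511.9, -147.7]), array([56.8, 77.8]), 65.0) inscr px (np.int64(396), np.int64(242)) 8.7876 [[ 0.496 -0.133  0.033]]
white_button_top 0.49 (array([514.9, 333. ]), array([25.6, 27. ]), 2.0) inscr px (np.int64(175), np.int64(228)) 6.3938 [[0.515 0.333 0.05 ]]
white_button_top 0.32 (array([ 512.8, -146.9]), array([52. , 76.6]), 66.5) inscr px (np.int64(393), np.int64(242)) 6.3938 [[ 0.496 -0.127  0.033]]
blue_fish 0.92 (array([ 639.5, -122.3]), array([74.1, 44.4]), 72.3) inscr px (np.int64(394), np.int64(177)) 10.187599 [[ 0.636 -0.128  0.034]]
(149, 235) [[0.499 0.387 0.048]] [154  51  44]
(177, 228) [[0.515 0.328 0.05 ]] [162 167 165]
(176, 229) [[0.513 0.331 0.047]] [162 166 165]
fishhi [-418.6 -335.8   81.3]
[[-9.107e-01  4.131e-01  0.000e+00]
 [ 4.131e-01  9.107e-01  1.000e-04]
 [ 0.000e+00  1.000e-04 -1.000e+00]]
```

Sizes match: the light-box fish is 75x43 mm against 100 mm for the decoy, and the two button tops measure 59 mm apart. Now close the fingers and move above the fish.

servo_tool(steps=[[-35,-28,7,0,0,0],[-70,-56,14,0,0,0],[-105,-84,20,0,0,0],[-140,-112,27,0,0,0],[-175,-140,34,0,0,0],[-210,-168,40,0,0,0],[-245,-196,47,0,0,0],[-280,-224,54,0,0,0]], hand=255)

```text
clock: 1.8
position: [0.4007, 0.2025, 0.1774]
ee_rot: [0.001, 0.211, 0.977, 0.0]
contact_force: [0.8, -0.2, 0.3]
width: 0.0
```

servo_tool(steps=[[-35,-28,7,0,0,0],[-70,-56,14,0,0,0],[-105,-84,20,0,0,0],[-139,-112,27,0,0,0],[-139,-112,27,0,0,0],[-139,-112,27,0,0,0]])

```text
clock: 2.4
position: [0.4804, 0.0439, 0.15]
ee_rot: [-0.001, 0.213, 0.977, 0.0]
contact_force: [-0.4, 0.4, 0.3]
width: 0.0001
```

Run:
```python
from h import *
s=telemetry.get_state();print(s["clock"],s["position"],s["ee_rot"],s["width"],shift((.480,.044,.060)))
im,d=cams.get_image("wrist");cv2.imwrite("pics/w1.png",im[:,:,::-1])
```

```text
2.4 [0.48037276 0.04385696 0.15003142] [-5.36603377e-04  2.12658582e-01  9.77126400e-01  1.94667344e-04] 6.110015953646333e-05 [ 0.3 -0.  90. ]
```

View pics/w1.png

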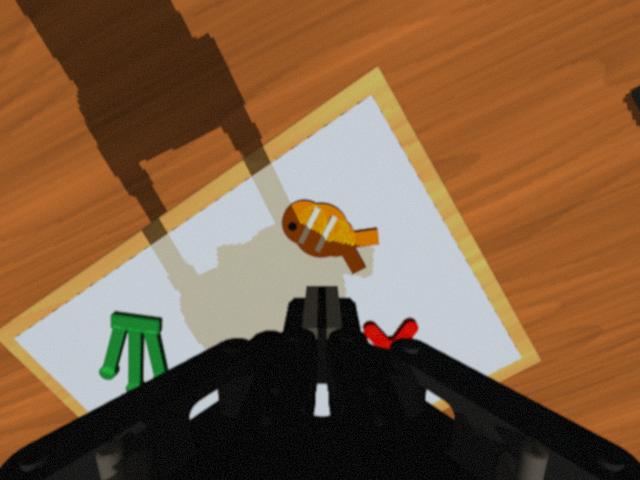

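The wrist picture shows the fish body at about (318,228) and the fingertips at (322,290). I'll project the point straight below the TCP to check the aim.

Run:
```python
from h import *
m=cams.camera_model("wrist");T=np.array(m["tool_from_camera"]);K=np.array(m["camera_matrix"])
for z in(0,.117):
    p=np.linalg.inv(T)@[0,0,z,1]; x=K@[p[0],-p[1],-p[2]]; print(z,x[:2]/x[2])
```

```text
0 [323.28349217 303.94570076]
0.117 [322.68607171 230.89113144]
```

The point below the TCP projects to (323,231), which is on the fish's middle. Lower and dwell.

servo_tool(steps=[[0,0,20,0,0,0],[0,0,40,0,0,0],[0,0,60,0,0,0],[0,0,75,0,0,0],[0,0,85,0,0,0],[0,0,90,0,0,0],[0,0,90,0,0,0],[0,0,90,0,0,0]])

```text
clock: 3.25
position: [0.4808, 0.045, 0.0609]
ee_rot: [0.001, 0.211, 0.977, 0.0]
contact_force: [1.1, 0.2, 0.2]
width: -0.0002
```

servo_tool(steps=[[0,0,0,0,0,0],[0,0,0,0,0,0],[0,0,0,0,0,0],[0,0,0,0,0,0],[0,0,0,0,0,0],[0,0,0,0,0,0],[0,0,0,0,0,0],[0,0,0,0,0,0]])

```text
clock: 4.05
position: [0.4803, 0.0446, 0.0603]
ee_rot: [-0.0, 0.211, 0.977, 0.0]
contact_force: [-0.3, 0.8, -0.3]
width: 0.0
```

servo_tool(steps=[[0,0,0,0,0,0],[0,0,0,0,0,0],[0,0,0,0,0,0],[0,0,0,0,0,0],[0,0,0,0,0,0],[0,0,0,0,0,0],[0,0,0,0,0,0],[0,0,0,0,0,0]])

```text
clock: 4.85
position: [0.4803, 0.0447, 0.0603]
ee_rot: [0.0, 0.211, 0.977, 0.0]
contact_force: [0.1, -0.2, -0.4]
width: 0.0002
```

servo_tool(steps=[[0,0,0,0,0,0],[0,0,0,0,0,0],[0,0,0,0,0,0],[0,0,0,0,0,0],[0,0,0,0,0,0],[0,0,0,0,0,0],[0,0,0,0,0,0],[0,0,0,0,0,0]])

```text
clock: 5.65
position: [0.4803, 0.0446, 0.0603]
ee_rot: [0.0, 0.211, 0.977, 0.0]
contact_force: [-0.4, 0.3, -0.5]
width: 0.0003
```

servo_tool(steps=[[0,0,-20,0,0,0],[0,0,-40,0,0,0],[0,0,-60,0,0,0],[0,0,-80,0,0,0],[0,0,-90,0,0,0],[0,0,-90,0,0,0],[0,0,-90,0,0,0]])

```text
clock: 6.35
position: [0.4798, 0.0446, 0.1497]
ee_rot: [-0.0, 0.211, 0.977, -0.0]
contact_force: [-1.6, -0.0, -0.6]
width: 0.0001
```

Run:
```python
from h import *
s=telemetry.get_state();print(s["clock"],s["position"],shift((.511,-.146,.150)))
```

```text
6.35 [0.47984895 0.04462551 0.14974006] [-107.1 -160.7   -0.3]
```

servo_tool(steps=[[-18,-27,0,0,0,0],[-36,-54,0,0,0,0],[-54,-81,0,0,0,0],[-72,-108,0,0,0,0],[-90,-135,0,0,0,0],[-107,-161,0,0,0,0],[-107,-161,0,0,0,0],[-107,-161,0,0,0,0]])

```text
clock: 7.15
position: [0.5104, -0.1463, 0.1488]
ee_rot: [-0.002, 0.212, 0.977, 0.001]
contact_force: [-0.5, 0.9, -0.4]
width: 0.0003
```

Run:
```python
from h import *
s=telemetry.get_state();print(s["clock"],s["position"],shift((.511,-.146,.060)))
im,d=cams.get_image("wrist");cv2.circle(im,(323,231),3,(255,0,255),-1);cv2.imwrite("pics/w2.png",im[:,:,::-1])
```

```text
7.15 [ 0.51041607 -0.14626152  0.14881371] [-0.7  0.4 88.8]
```

View pics/w2.png

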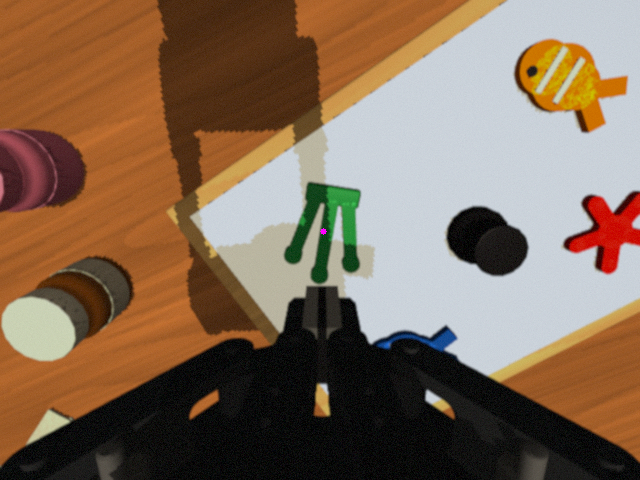

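The aim mark at (323,231) is in the middle of the seaweed, which spans roughly 285-360 by 183-283.

servo_tool(steps=[[0,0,20,0,0,0],[0,0,40,0,0,0],[0,0,60,0,0,0],[0,0,75,0,0,0],[0,0,85,0,0,0],[0,0,90,0,0,0],[0,0,90,0,0,0],[0,0,90,0,0,0]])

```text
clock: 8.0
position: [0.5117, -0.1461, 0.0608]
ee_rot: [0.001, 0.211, 0.977, -0.0]
contact_force: [0.7, 0.3, 0.5]
width: 0.0001
```

servo_tool(steps=[[0,0,0,0,0,0],[0,0,0,0,0,0],[0,0,0,0,0,0],[0,0,0,0,0,0],[0,0,0,0,0,0],[0,0,0,0,0,0],[0,0,0,0,0,0],[0,0,0,0,0,0]])

```text
clock: 8.8
position: [0.5113, -0.1462, 0.0603]
ee_rot: [0.0, 0.211, 0.977, 0.0]
contact_force: [-0.9, -0.2, -0.0]
width: 0.0001
```

servo_tool(steps=[[0,0,0,0,0,0],[0,0,0,0,0,0],[0,0,0,0,0,0],[0,0,0,0,0,0],[0,0,0,0,0,0],[0,0,0,0,0,0],[0,0,0,0,0,0],[0,0,0,0,0,0]])

```text
clock: 9.6
position: [0.5113, -0.1462, 0.0603]
ee_rot: [0.0, 0.211, 0.977, 0.0]
contact_force: [0.1, -0.7, 0.8]
width: -0.0002
```

servo_tool(steps=[[0,0,0,0,0,0],[0,0,0,0,0,0],[0,0,0,0,0,0],[0,0,0,0,0,0],[0,0,0,0,0,0],[0,0,0,0,0,0],[0,0,0,0,0,0],[0,0,0,0,0,0]])

```text
clock: 10.4
position: [0.5113, -0.1462, 0.0603]
ee_rot: [0.0, 0.211, 0.977, 0.0]
contact_force: [-0.0, 0.4, -0.3]
width: -0.0002
```

servo_tool(steps=[[0,0,-20,0,0,0],[0,0,-40,0,0,0],[0,0,-60,0,0,0],[0,0,-80,0,0,0],[0,0,-100,0,0,0],[0,0,-100,0,0,0],[0,0,-100,0,0,0]])

```text
clock: 11.1
position: [0.5112, -0.1462, 0.1602]
ee_rot: [0.0, 0.211, 0.977, 0.0]
contact_force: [-0.6, 0.2, 0.3]
width: -0.0003
```

Run:
```python
from h import *
s=telemetry.get_state();print(s["clock"],s["position"],shift((.499,.389,.150)))
```

```text
11.1 [ 0.51118417 -0.1461564   0.16018912] [232.1 482.3  10.2]
```

servo_tool(steps=[[20,40,0,0,0,0],[40,80,0,0,0,0],[60,120,0,0,0,0],[80,160,0,0,0,0],[100,200,0,0,0,0],[120,240,0,0,0,0],[136,280,0,0,0,0],[155,320,0,0,0,0]])

```text
clock: 11.9
position: [0.5014, 0.2107, 0.1587]
ee_rot: [-0.001, 0.211, 0.977, -0.001]
contact_force: [0.9, -0.1, 0.4]
width: -0.0002
```

servo_tool(steps=[[19,40,2,0,0,0],[38,80,4,0,0,0],[58,120,6,0,0,0],[77,162,10,0,0,0],[77,162,10,0,0,0],[77,162,10,0,0,0]])

```text
clock: 12.5
position: [0.4978, 0.3888, 0.1481]
ee_rot: [-0.001, 0.21, 0.978, -0.002]
contact_force: [-0.5, -0.4, 0.1]
width: -0.0003
```

Run:
```python
from h import *
s=telemetry.get_state();print(s["clock"],s["position"],shift((.499,.389,.06)))
m=cams.camera_model("wrist");T=np.array(m["tool_from_camera"]);K=np.array(m["camera_matrix"])
im,d=cams.get_image("wrist")
p=np.linalg.inv(T)@[0,0,s["position"][2]-.048,1]; x=K@[p[0],-p[1],-p[2]];x=x[:2]/x[2];print(x)
for q in("red_button_top","white_button_top"):
  for r in spotter.outline_of(q,"wrist")[:2]:
    v,u=np.nonzero(r["region"]&(d>0)); z=d[v,u]
    P=np.stack([(u-K[0,2])/K[0,0]*z,-(v-K[1,2])/K[1,1]*z,-z,np.ones(len(u))],-1)@T.T
    W=P[:,:3]@q2m(s["ee_rot"]).T+s["position"]
    print(q,r["conf"],r["rect"],np.median(W,0).round(4),W.max(0).round(3))
cv2.circle(im,tuple(x.astype(int).tolist()),3,(255,0,255),-1);cv2.imwrite("pics/w3.png",im[:,:,::-1])
```

```text
12.5 [0.49783336 0.38876943 0.14814576] [-1.1  1.  88.1]
[322.73733671 237.41299335]
red_button_top 0.69 [308.9, 218.8, 38.0, 38.5] [0.4987 0.3915 0.0484] [0.513 0.404 0.05 ]
white_button_top 0.85 [242.3, 269.8, 42.4, 37.8] [0.5143 0.3349 0.0484] [0.53  0.347 0.051]
```

View pics/w3.png

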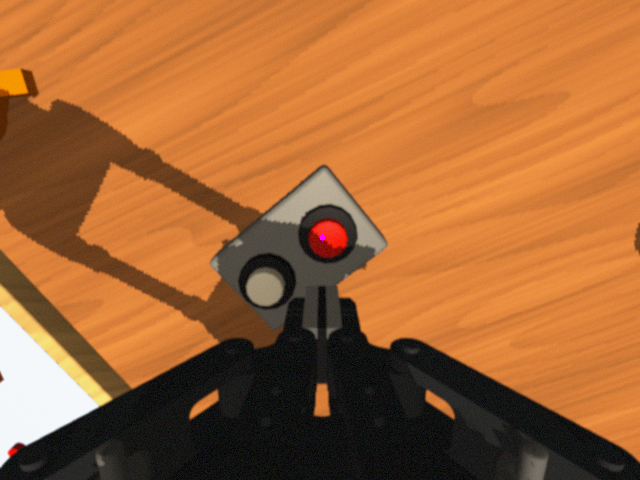

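The aim mark at (323,237) lies within the red button, centred at about (328,238), 2-3 mm off. The button top is at z≈0.0485. I'll nudge the aim and descend.

servo_tool(steps=[[0,2,20,0,0,0],[0,2,40,0,0,0],[0,2,60,0,0,0],[0,2,80,0,0,0],[0,2,93,0,0,0],[0,2,93,0,0,0],[0,2,93,0,0,0]])

```text
clock: 13.35
position: [0.5004, 0.39, 0.0578]
ee_rot: [0.0, 0.212, 0.977, 0.0]
contact_force: [0.2, 0.1, 0.1]
width: 0.0002
```

servo_tool(steps=[[0,0,3,0,0,0],[0,0,6,0,0,0],[0,0,8,0,0,0],[0,0,10,0,0,0],[0,0,11,0,0,0],[0,0,11,0,0,0],[0,0,11,0,0,0]])

```text
clock: 14.05
position: [0.5002, 0.3906, 0.0467]
ee_rot: [0.0, 0.211, 0.977, 0.0]
contact_force: [-0.3, -0.7, 3.1]
width: 0.0003
```

Contact: 3 N at 0.0467. Press further to the stop.

servo_tool(steps=[[0,0,1,0,0,0],[0,0,2,0,0,0],[0,0,3,0,0,0],[0,0,3,0,0,0],[0,0,3,0,0,0]])

```text
clock: 14.55
position: [0.5002, 0.3906, 0.0441]
ee_rot: [0.0, 0.211, 0.977, 0.0]
contact_force: [-0.6, -0.5, 7.6]
width: 0.0002
```

servo_tool(steps=[[0,0,1,0,0,0],[0,0,2,0,0,0],[0,0,2,0,0,0],[0,0,2,0,0,0]])

```text
clock: 14.95
position: [0.5002, 0.3906, 0.0439]
ee_rot: [0.001, 0.211, 0.977, 0.001]
contact_force: [-2.0, -1.5, 16.9]
width: 0.0004
```

The motion stopped at 0.0439 with 17 N, well above the 5 N needed. I'll confirm that it's the button's own stop and not the fingers resting on the collar.

Run:
```python
from h import *
im,d=cams.get_image("wrist")
s=telemetry.get_state();print(s["clock"],s["position"],s["contact_force"],s["moment"])
cv2.imwrite("pics/w4.png",im[:,:,::-1])
im,d=cams.get_image("side");cv2.imwrite("pics/s4.png",cv2.resize(im[110:230,220:380,::-1],None,fx=5,fy=5,interpolation=cv2.INTER_CUBIC))
d=np.load("pics/topd.npy")
m=cams.camera_model("top")
# height map rows around pad, at start
us,vs=np.meshgrid(np.arange(134,200),np.arange(208,262));W=world("top",d,us.ravel(),vs.ravel())
for c in((.4995,.3905),(.5145,.333)):
    r=np.hypot(W[:,0]-c[0],W[:,1]-c[1])
    for a in range(0,36,4):
        k=(r>=a/1000)&(r<(a+4)/1000);print(a,np.median(W[k,2]).round(4),k.sum())
```

```text
15.0 [0.50020155 0.39064506 0.04385771] [-2.73583648 -1.3360858  15.81400958] [-0.29521478  0.54024799 -0.004668  ]
0 0.0477 13
4 0.049 33
8 0.0483 57
12 0.0415 83
16 0.0389 96
20 0.0304 131
24 0.0273 117
28 0.0269 155
32 0.0266 142
0 0.0482 11
4 0.0482 32
8 0.0486 62
12 0.0425 75
16 0.0389 96
20 0.0329 127
24 0.0266 130
28 0.0263 194
32 0.0257 206
```

View pics/w4.png

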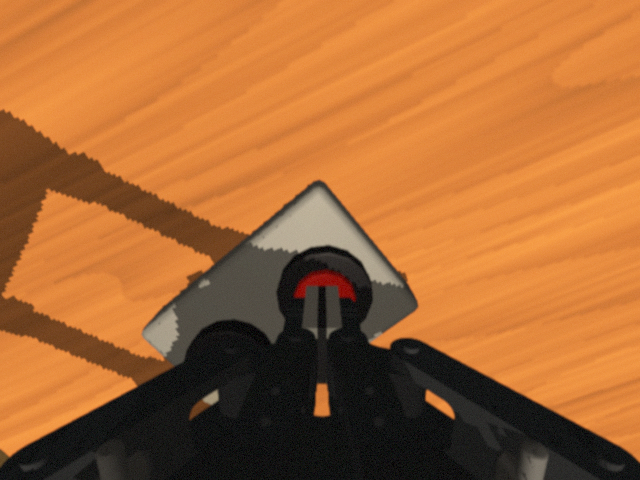

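View pics/s4.png

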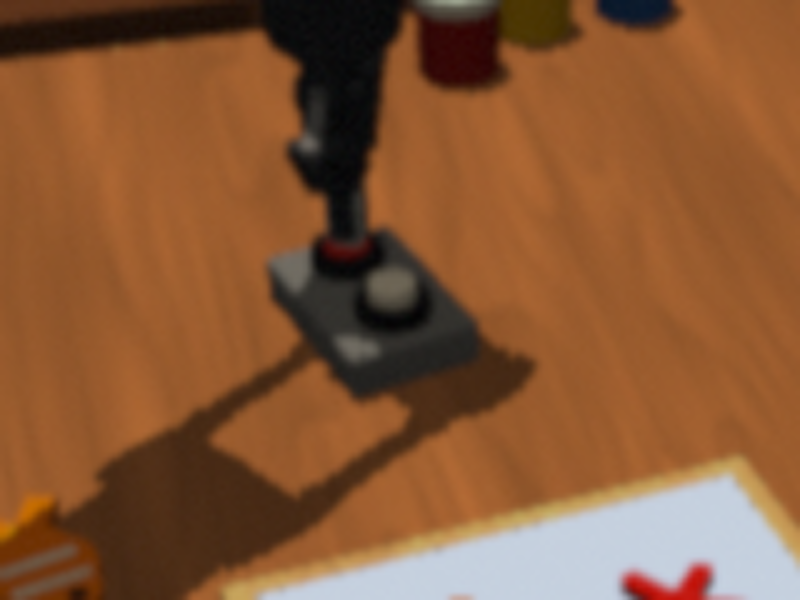

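The collar rim is at about 0.040, below the fingertips at 0.044. Corrected by the pad's known height, the released top is about 0.050, so the travel is about 6 mm, on the button's own stop. The fingertips sit within the red face and the white button is untouched. Retreat upward.

servo_tool(steps=[[0,0,-6,0,0,0],[0,0,-14,0,0,0],[0,0,-30,0,0,0],[0,0,-60,0,0,0],[0,0,-95,0,0,0],[0,0,-130,0,0,0],[0,0,-160,0,0,0],[0,0,-160,0,0,0]])

```text
clock: 15.85
position: [0.5019, 0.3918, 0.2059]
ee_rot: [0.003, 0.211, 0.977, 0.003]
contact_force: [0.7, -0.2, 0.1]
width: -0.0
```

servo_tool(steps=[[20,15,0,0,0,0],[40,30,0,0,0,0],[60,45,0,0,0,0],[80,60,0,0,0,0],[80,60,0,0,0,0],[80,60,0,0,0,0],[80,60,0,0,0,0]])

```text
clock: 16.55
position: [0.4519, 0.4771, 0.2004]
ee_rot: [-0.0, 0.212, 0.977, -0.001]
contact_force: [0.9, -1.2, 0.4]
width: 0.0002
```

Run:
```python
from h import *
s=telemetry.get_state();print(s["clock"],s["position"],s["contact_force"],abs(s["qd"]).max())
im,d=cams.get_image("top");cv2.imwrite("pics/top5.png",im[:,:,::-1])
for q in["orange_fish","green_seaweed","blue_fish","red_starfish","red_button_top","white_button_top","paint_jar","loupe"]:
    for r in spotter.outline_of(q,"top")[:2]:
        v,u=np.nonzero(r["region"]&(d>0)); P=world("top",d,u,v)
        print(q,round(r["conf"],2),np.median(P,0).round(3),P.mean(0).round(3))
```

```text
16.55 [0.45193186 0.47705263 0.20042399] [ 0.94413027 -1.19773257  0.41381882] 0.00952083451332481
orange_fish 0.82 [0.482 0.045 0.032] [0.483 0.045 0.032]
orange_fish 0.75 [0.307 0.182 0.01 ] [0.306 0.183 0.01 ]
green_seaweed 0.79 [ 0.508 -0.14   0.031] [ 0.509 -0.143  0.031]
green_seaweed 0.5 [ 0.637 -0.124  0.031] [ 0.637 -0.123  0.031]
blue_fish 0.56 [ 0.636 -0.124  0.031] [ 0.637 -0.123  0.031]
red_starfish 0.57 [0.6   0.05  0.031] [0.6   0.052 0.031]
red_button_top 0.46 [0.499 0.389 0.048] [0.499 0.389 0.047]
white_button_top 0.72 [0.515 0.331 0.048] [0.515 0.332 0.047]
white_button_top 0.44 [ 0.637 -0.124  0.031] [ 0.637 -0.123  0.031]
paint_jar 0.69 [ 0.381 -0.315  0.072] [ 0.381 -0.317  0.062]
paint_jar 0.58 [ 0.481 -0.336  0.072] [ 0.481 -0.338  0.059]
loupe 0.56 [ 0.556 -0.041  0.068] [ 0.557 -0.041  0.059]
```

View pics/top5.png

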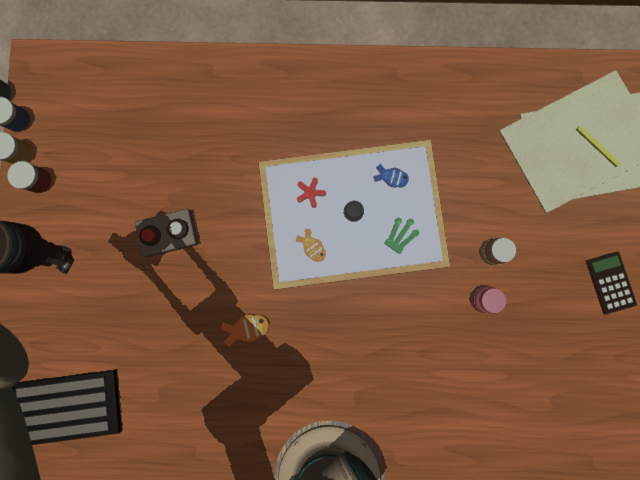

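The final view shows nothing moved: the cut-outs, jar and loupe are where they began, and both buttons are up at z≈0.048. The arm is clear and 20 cm up.

```bash
python3 -c "
from rig import sign_off
print(sign_off())"
```

```text
the job is handed in; nothing more can be done
None
```

The job is done and handed in at about 17 s of the 58 s allowed; `sign_off()` reports no verdict.

- **Pointing:** With the fingers shut, I held the tips about 27 mm above the small orange fish on the light box. I then did the same over the green seaweed. Each hold lasted about 2.4 s. The wrist camera put the aim on the middle of each cut-out. I left the larger orange fish on the table alone; it measured about 100 mm long, against 75 mm for the one meant.
- **Red button:** I pressed until it stopped, at about 17 N with the tips at z = 0.044. The pictures and depth readings show the tips above the collar rim (about 0.040), so this was the button's own stop. The raw depth gives only 4.6 mm of travel; corrected by the pad's known height it is about 6 mm, the full travel.
- **Last checks:** The four cut-outs, jar and loupe measured within 1–2 mm of their start, which is the measuring noise. Both buttons read about 0.048 high, so both are up. The arm was still and clear at 0.20 m, with only noise-level force on the tool.
- **Disagreements:** The detector gave a few false second matches, reporting the blue fish as seaweed and as a white button, which I discarded after comparing positions.

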